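# Level the sprung beading shelf and hold it

## Robot

A 6-joint arm with a two-finger parallel gripper is mounted at the origin on the work surface. World frame = base frame: x ahead of the robot, y to its left, z up, the work surface at z = 0. Lengths are in m, angles in rad, forces in N, time in s.
With the tool pointing down it reaches from about 0.3 to 0.875 m from the base axis. Payload 6.4 kg.
Tool frame: the origin (TCP) lies at the very end of the fingers, on their centre line; the grasp point (between the pads) lies 19 mm behind it; x points along the fingers, y is the direction in which the jaws open and shut, and the axes are right-handed (so a half turn about x gives the same grasp; the last joint's range is limited). The gripper opens to 85 mm and grips with 20 to 120 N. Pads are 22 mm wide; open, the fingers measure 114 mm over their backs; the gripper's body (76 mm by 85 mm) begins 54 mm behind the grasp point. The pads swing forward as they close: fully open they stand 13 mm farther back than shut.
Start: joints at [-1.405, 0.181, 1.607, -0, 1.354, -0.206], TCP at [0.209, -0.536, 0.231] pointing down, gripper open.
Joint ranges: [-2.99, 2.99], [-0.89, 2.07], [0.3, 2.58], [-1.14, 4.28], [0, 2.63], [-3.12, 3.12]. Speed limits (rad/s): [2.57, 2.57, 3.01, 3.14, 3.14, 3.14].

## Interface

Orientations are given as a unit quaternion [w, x, y, z].
In Python, from bench import status, optics, hand_in gives the robot as it stands. The module is installed in compiled form; this text tells all that it offers.
- The arm moves only by the shell command python3 -m jog 'ROWS'. ROWS is JSON, one flat list of numbers, 5 for each row, row after row: the shift along the tool's x, y, z in mm, then the turn about the tool's x in degrees, then the opening in per cent of the stroke, from 0 (shut) to 100 (fully open). In form: [tx, ty, tz, yaw, gripper, tx, ty, tz, yaw, gripper, ...]. A call has exactly 5 rows; each row is the pose to reach, as a shift and turn from the pose commanded when the call began, along the tool's axes at that moment; what a row does not reach only later rows make up. A row lasts 1/10 s, in which the tool goes at most 50 mm and 8.59 degrees, less where a joint would pass 70% of its speed; a pose out of reach is approached as far as the arm can. A call with a gripper value outside its range is refused whole. The fingers move at their own pace and stop on an object; the grip force is fixed at half the most. Time passes only in rows, so rows that repeat a pose let the fingers close, or fill a call up. It gives the time, the measured TCP pose, the force and the opening at its end, in the units of the state.
- status.get_obs(): the state, without advancing time (a new reading comes with each control period).
- optics.camera(name): name is "side" or "top" or "wrist"; returns the picture (480x640x3 uint8, red, green, blue); there is no depth.
- optics.get_calibration(name): a dict with "vertical_fov" (degrees; the focal length in pixels is half the picture's height over the tangent of half this angle, whatever the lens; pixels are square), "cx", "cy" (the principal point, pixels), "extrinsics" (4x4, takes a point from camera to world coordinates). Camera axes: x right, y up, looking along -z (the intrinsics and any distortion apply to the point x, -y, -z); pixel columns grow to the right and rows downward; lengths in m; the calibration is good to about 2 mm. A picture is of the moment at which its call begins: read the wrist's pose just before it. get_calibration takes no time and is no camera call; for the wrist camera it gives the pose at the moment of the call.
- hand_in(): hands the job in, once; it reports no verdict.
The state is a dict: "time_s": time; "q": joint angles; "dq": joint speeds; "joint_efforts": joint torques, N m; "eef_pos": TCP position; "eef_rot": TCP orientation; "wrist_force": force on the tool from outside, world axes, zero at the start; "torque": the same for the moment, N m; "opening": opening from 0.0 (shut) to 1.0 (fully open).
Only numpy, scipy, OpenCV 4.12 (cv2) and the standard library are available. Lean on these libraries where they do the work, as an engineer would, in place of code of your own. Each camera call takes 0.05 s, during which the arm holds its last target. There are 200 camera calls.

## Task

On the beading bench, push the small bead-board carrier along its rail on the wooden shelf until it clicks into the station nearer the bar knob. Then, with the fingers on the bar knob of the levelling foot, press the sprung shelf down so that the foot stands firmly, turn the knob until the bubble rests between the two lines of the spirit level, and finish while still holding the knob and pressing, bubble centred, so that a colleague can lock the shelf. Leave the bead jar, bead box and tool block where they are.

Things in the scene. Friction and masses are not known exactly. Their poses are not given: they have to be found in the camera images.
- carrier_post (a point): Centre of an upright round wooden post (18 mm diameter; top 19 mm above, foot 20 mm below this point) in the middle of the carrier: a pale bead board 96 (x) by 90 (y) by 15 mm on two aluminium rails on the robot's side of the shelf. Shelf top 43 mm below this point. +y: along the rail from hinge end to knob end; z up. Push post or board towards +y.
- carrier (a joint): Travel of the carrier along the rail in m, + towards the knob end: 0 at the first station (start), about 0.070 at the second, end stop at 0.072. A spring plunger clicks over a bump on leaving the first station and over another about 8 mm before the second (about 3 N of push); between them it slides with less than 1 N. Pushed home, it stays in the station.
- knob_grip (a point): Centre of the levelling foot's bar knob, on its turning axis: a dark steel bar 48 mm long (x axis), 14 mm wide (y axis), 30 mm high, on a dark round disc of 60 mm diameter, 8 mm thick, on the shelf top. Bar top 15 mm above, disc top 15 mm below this point. Axes turn with the knob, z up. 125 mm from the shelf's middle, towards +y.
- knob (a joint): Angle of the bar knob, rad, + clockwise seen from above. Clockwise screws the foot out, raising this end of the pressed shelf 2.5 mm per rad and moving the bubble 16 mm per rad towards the knob end. Stays where left; takes about 0.06 N m. Range -1.9 to 1.9. Level lies 0.6 to 1.5 rad clockwise of the start; the bench slopes a little, so only the bubble tells where.
- press (a joint): How far the shelf is pressed down on its foot against its spring, rad about the hinge: 0 = sprung up (knob end 10 mm high), 0.036 = foot firmly on its stop. Pressing at the knob takes about 4 N to start and 7 to 8 N to reach the stop; 10 to 20 N holds it firmly. Let go, it springs up again.
- base: Dark wooden base board 240 (x) by 360 (y) by 12 mm, fixed to the table; origin at the centre of its underside. The light wooden shelf, 240 by 340 mm, 12 mm thick, top about 60 mm above the table, lies over it, hinged near its -y end (y = -150 mm, along x); the knob is at y = +125 mm.
- vial (a point): Middle of the spirit level's vial, at the bubble's height, midway between its two thin black lines, which lie 13 mm either side. The level is an aluminium block 32 by 160 by 20 mm high fixed on the shelf on the side away from the robot, with a green vial along its top (y axis, + towards the knob end).
- bubble (a point): Centre of the white bubble in the vial, 18 mm long, 9 mm wide; it runs along the vial's y axis up to 32 mm either way, always uphill, and needs about 1 s to come to rest. With the shelf not pressed down it stands at the knob end of the vial.
- jar: Bystander: round clear bead jar with copper-coloured beads and white cap, 58 mm diameter, 74 mm high; origin at the centre of its underside.
- beadbox: Bystander: frosted plastic lidded square box of beads, 88 by 88 by 40 mm; origin at the centre of its underside.
- toolblock: Bystander: wooden tool block 70 by 120 by 45 mm with two tool handles standing up to 130 mm; origin at the centre of its underside.

How it is judged:
On the way, in this order (a step that is already met when the one before it is completed fails the run):
1. the carrier rests in the station nearer the knob, before the shelf is levelled (value of joint carrier above 0.064 m and velocity of joint carrier between -0.02 and 0.02 m/s), for 0.2 s.
2. the shelf is pressed down on its foot by the fingers with the bubble centred (value of joint carrier above 0.064 m and value of joint press above 0.034 rad and contact force between the fingers and shelf above 3 N and y of bubble in the frame of vial between -0.004 and 0.004 m), for 0.3 s.
At the end, for the whole second after the job is handed in: Carrier in the second station (travel above 64 mm); shelf pressed onto its stop (above 0.034 rad) and still; fingers on the knob with over 3 N; bubble centre within 4 mm of the middle of the vial; all through the last second, still pressing (all of step 2 and contact force between the fingers and knob above 3 N and angular speed of shelf below 0.02 rad/s); the arm keeps its last pose, push and grip.
It fails at once if a bystander (jar, bead box, tool block) is moved more than 25 mm (distance of any of jar, beadbox, toolblock from where it was at the start of the episode above 0.025 m).
It also fails if it takes over 59 s, if anything falls off the work surface, if the arm or the gripper's body presses on something with over 40 N, if the wrist force passes 120 N, or if a joint passes its speed limit or range.

## Working session

There is one attempt and no reset: what is moved stays moved. The work goes in short steps, Python scripts to look and compute and a shell command to move; the robot and the scene stay as the last step left them, time stands still between calls to the robot, and variables do not carry over. Pictures are saved under pics/ and viewed, on a budget of 10 in all, crops included, one or two more only if the job needs it, and the job is handed in when it is done.

```bash
mkdir -p pics; cat > h.py <<'E'
import numpy as np, cv2
from bench import status, optics
def grab(n,f):
    c=optics.get_calibration(n); im=optics.camera(n); cv2.imwrite('pics/'+f,im[:,:,::-1]); return im,c
def ray(c,u,v):
    f=240/np.tan(np.radians(c['vertical_fov'])/2); E=np.array(c['extrinsics'])
    d=E[:3,:3]@np.array([(u-c['cx'])/f,-(v-c['cy'])/f,-1.]); return E[:3,3],d
def onz(c,u,v,z):
    o,d=ray(c,u,v); return o+d*(z-o[2])/d[2]
def proj(c,p):
    f=240/np.tan(np.radians(c['vertical_fov'])/2); E=np.array(c['extrinsics'])
    q=E[:3,:3].T@(np.array(p)-E[:3,3]); return c['cx']+f*q[0]/-q[2], c['cy']-f*q[1]/-q[2]
E
python3 - <<'E'
from h import *
print(status.get_obs())
for n in('top','side'):
    im,c=grab(n,n+'0.png'); print(n,c)
E
```

```text
{'time_s': 0.0, 'q': array([-1.40529741e+00,  1.81535620e-01,  1.60803324e+00,  1.75031041e-05,
        1.35381723e+00, -2.06302057e-01]), 'dq': array([ 0.00148113, -0.00061151,  0.00094844,  0.00134865,  0.00046605,
       -0.00100179]), 'joint_efforts': array([-1.64378027e-03, -4.44873297e+01, -3.51339984e+01, -6.02784567e-04,
        9.01794643e-03,  5.93422644e-07]), 'eef_pos': array([ 0.20881862, -0.53513143,  0.23037502]), 'eef_rot': array([ 0.13006047,  0.69494242,  0.13132812, -0.69490447]), 'wrist_force': array([-0.35850838,  0.64425887, -0.18689198]), 'torque': array([-0.01857018,  0.03606527,  0.00905348]), 'opening': 1.0038565846829772}
top {'vertical_fov': 43.20884409635844, 'cx': 312.4902026102371, 'cy': 243.81258977468374, 'extrinsics': array([[ 0.00316892,  0.99443084, -0.10534353,  0.49504491],
       [-0.99999202,  0.00340774,  0.00208715,  0.06797452],
       [ 0.00243451,  0.10533607,  0.9944337 ,  1.48979346],
       [ 0.        ,  0.        ,  0.        ,  1.        ]])}
side {'vertical_fov': 42.65611651515534, 'cx': 322.32760292608344, 'cy': 238.0564537820446, 'extrinsics': array([[-0.93252491,  0.2742599 , -0.23490169,  0.32520612],
       [-0.36107024, -0.71729445,  0.59591691,  0.83776341],
       [-0.00505757,  0.64052337,  0.76792202,  1.12456419],
       [ 0.        ,  0.        ,  0.        ,  1.        ]])}
```

View pics/top0.png

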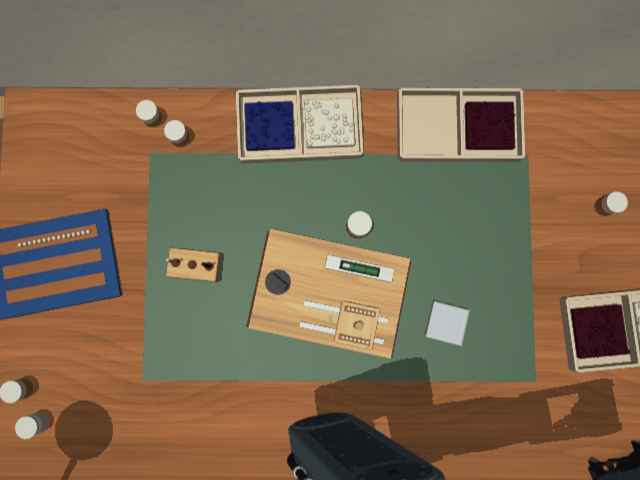

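View pics/side0.png

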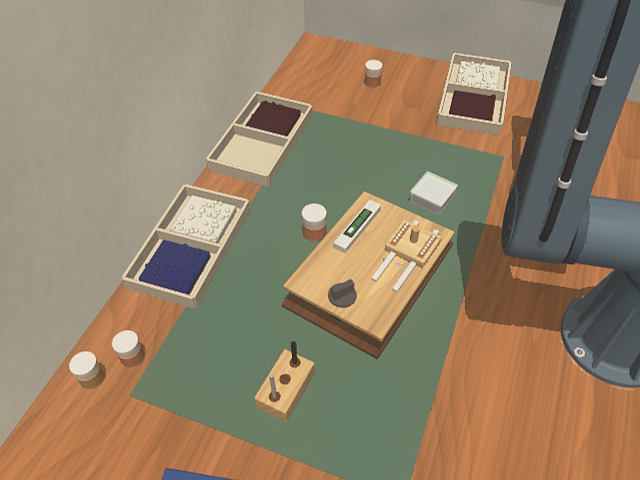

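Top: knob disc about (278,282), carrier post (359,325), level vial (360,268), jar (360,223), box (448,323), tool block (193,265). Side: knob (342,292), post (415,232). Enlarging both for finer pixels.

```bash
python3 - <<'E'
import cv2,numpy as np
t=cv2.imread('pics/top0.png')[220:370,240:420]; s=cv2.imread('pics/side0.png')[185:335,280:460]
a=cv2.resize(t,None,fx=2.2*2,fy=2.2*2,interpolation=3)[:, :]
b=cv2.resize(s,None,fx=4.4,fy=4.4,interpolation=3)
a=cv2.resize(t,(400*1,333)); 
im=np.hstack([cv2.resize(t,(400,333),interpolation=2),cv2.resize(s,(400,333),interpolation=2)])
cv2.imwrite('pics/m.png',im)
from h import *
c=optics.get_calibration('top'); d=optics.get_calibration('side')
def tri(p,q):
    o1,d1=ray(c,*p);o2,d2=ray(d,*q)
    A=np.stack([d1,-d2],1); x=np.linalg.lstsq(A,o2-o1,rcond=None)[0]
    a=o1+x[0]*d1;b=o2+x[1]*d2; return (a+b)/2,np.linalg.norm(a-b)
print(tri((278,282),(342,292)),tri((359.5,325),(415,228)))
print([onz(c,*p,.06) for p in((269,230),(410,259),(391,357),(248,327))])
# dark disc
g=cv2.imread('pics/top0.png'); m=(g.max(2)<75).astype(np.uint8); m[:255]=0;m[310:]=0;m[:,:255]=0;m[:,310:]=0
cs,_=cv2.findContours(m,0,1); k=max(cs,key=cv2.contourArea); print(cv2.contourArea(k),cv2.minEnclosingCircle(k),cv2.fitEllipse(k))
g=cv2.imread('pics/side0.png'); m=(g.max(2)<85).astype(np.uint8); m[:270]=0;m[315:]=0;m[:,:320]=0;m[:,365:]=0
cs,_=cv2.findContours(m,0,1); k=max(cs,key=cv2.contourArea); print(cv2.contourArea(k),cv2.boundingRect(k))
E
```

```text
(array([0.55523351, 0.14512523, 0.07611041]), np.float64(0.00036367820752013924)) (array([ 0.45691176, -0.04112737,  0.11793717]), np.float64(0.0011075853956907876))
[array([0.67918014, 0.16848859, 0.06      ]), array([ 0.61114713, -0.16595736,  0.06      ]), array([ 0.38225532, -0.11857062,  0.06      ]), array([0.45042271, 0.21512294, 0.06      ])]
256.5 ((277.9651184082031, 281.0581359863281), 11.662200927734375) ((279.09515380859375, 279.74676513671875), (16.21893882751465, 22.99723243713379), 132.54171752929688)
48.0 (331, 288, 14, 12)
```

View pics/m.png

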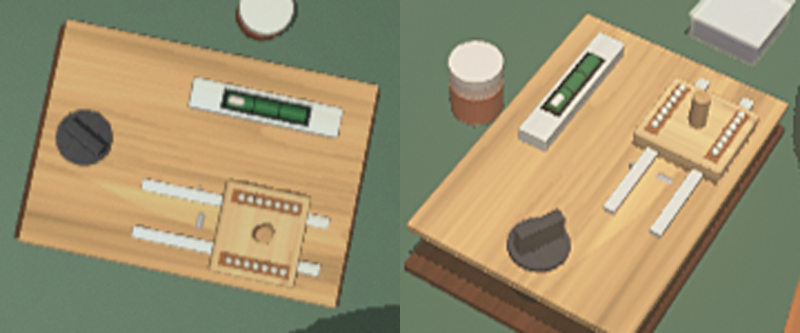

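```bash
cat >> h.py <<'E'
from scipy.spatial.transform import Rotation as R
def st():
    o=status.get_obs(); w,x,y,z=o['eef_rot']; M=R.from_quat([x,y,z,w]).as_matrix(); return o,M
def go(p,ang=None):
    o,M=st(); s=M.T@(np.array(p)-o['eef_pos'])*1000
    a=np.degrees(np.arctan2(M[1,1],M[0,1]))
    print('shift',s.round(1),'tooly',a.round(1),'yaw',None if ang is None else [((a-ang)+180)%360-180,((a-ang))%360-180],'t',o['time_s'],'q6',o['q'][5].round(2))
E
python3 - <<'E'
from h import *
print(st()[1].round(3))
sy=np.array([.1996,.98,0]); post=np.array([.457,-.041,.093])
go(post-.075*sy+[0,0,.1],78.5)
E
```

```text
[[-0.     0.363 -0.932]
 [ 0.001 -0.932 -0.363]
 [-1.    -0.001 -0.   ]]
shift [  38.1 -307.2 -370.1] tooly -68.7 yaw [np.float64(-147.195101619017), np.float64(32.80489838098299)] t 0.1 q6 -0.21
```

```bash
python3 -m jog '[8,-30,-36,8,0, 15,-61,-73,16,0, 22,-92,-110,24,0, 30,-123,-147,32.8,0, 38,-153,-184,32.8,0]'; python3 - <<'E'
from h import *
sy=np.array([.1996,.98,0]); post=np.array([.457,-.041,.093])
go(post-.075*sy+[0,0,.1],78.5)
E
```

```text
time_s: 0.6
eef_pos: [0.3249, -0.325, 0.1929]
eef_rot: [-0.073, 0.703, -0.073, -0.703]
wrist_force: [2.4, 0.8, 0.1]
opening: 0.147
shift [-1.00e-01 -2.30e+02 -7.17e+01] tooly -101.8 yaw [np.float64(179.71174495874664), np.float64(-0.28825504125336465)] t 0.6 q6 0.73
```

```bash
python3 -m jog '[0,-46,-14,-0.3,0, 0,-92,-29,-0.3,0, 0,-138,-43,-0.3,0, 0,-184,-57,-0.3,0, 0,-230,-72,-0.3,0]'; python3 - <<'E'
from h import *
im,c=grab('wrist','w1.png'); print(c)
sy=np.array([.1996,.98,0]); post=np.array([.457,-.041,.093])
go(post-.04*sy,78.5); print('post px',proj(c,[.457,-.041,.122]))
E
```

```text
time_s: 1.1
eef_pos: [0.4413, -0.1137, 0.1933]
eef_rot: [-0.069, 0.704, -0.069, -0.704]
wrist_force: [0.4, -0.9, 0.2]
opening: -0.001
{'vertical_fov': 60.042409820142986, 'cx': 316.8541462159197, 'cy': 238.4533441732309, 'extrinsics': array([[-1.94761987e-01,  9.46193085e-01,  2.58430675e-01,
         5.07098652e-01],
       [-9.80850123e-01, -1.87639345e-01, -5.21968545e-02,
        -1.26478572e-01],
       [-8.96540174e-04, -2.63647723e-01,  9.64618616e-01,
         3.36046577e-01],
       [ 0.00000000e+00,  0.00000000e+00,  0.00000000e+00,
         1.00000000e+00]])}
shift [ 1.005e+02 -2.740e+01  1.000e-01] tooly -101.0 yaw [np.float64(-179.4507914544864), np.float64(0.5492085455136078)] t 1.15 q6 1.26
post px (np.float64(179.77178957118645), np.float64(251.45662579476007))
```

View pics/w1.png

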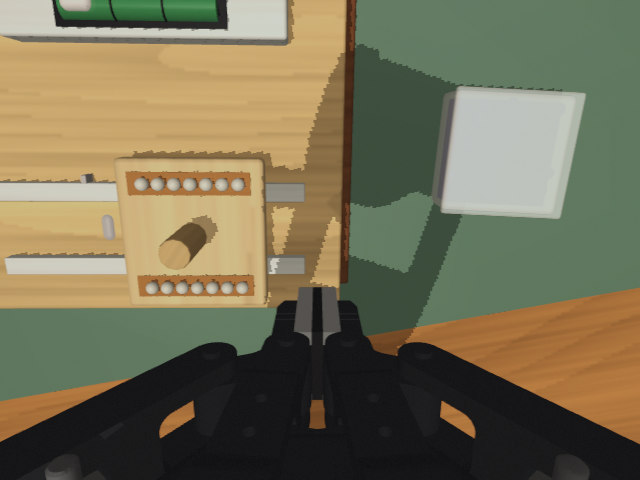

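Wrist view: post top at (175,253), 5 px from prediction; the fingers at (317,300) are clear behind the board. Going down behind the post.

```bash
python3 -m jog '[40,-10,0,0.5,0, 70,-20,0,0.5,0, 90,-27,0,0.5,0, 99,-27,0,0.5,0, 99,-27,0,0.5,0]'; python3 -m jog '[0,-10,0,0,0, 0,-20,0,0,0, 0,-28,0,0,0, 0,-36,0,0,0, 0,-44,0,0,0]';python3 - <<'E'
from h import *
sy=np.array([.1996,.98,0]); post=np.array([.457,-.041,.093])
go(post+(.07-.019)*sy,78.5)
E
```

```text
time_s: 1.65
eef_pos: [0.4452, -0.0889, 0.0932]
eef_rot: [0.072, -0.702, 0.072, 0.704]
wrist_force: [-0.2, 0.2, -0.2]
opening: 0.004
time_s: 2.15
eef_pos: [0.4558, -0.0458, 0.0951]
eef_rot: [-0.072, 0.704, -0.072, -0.703]
wrist_force: [-0.9, -1.3, 1.0]
opening: -0.001
shift [  2.1 -56.   -0. ] tooly -101.7 yaw [np.float64(179.81985918931923), np.float64(-0.18014081068076848)] t 2.15 q6 1.41
```

```bash
python3 -m jog '[2,-10,0,0,0, 2,-20,0,0,0, 2,-30,0,0,0, 2,-40,0,0,0, 2,-46,0,0,0]'; python3 -m jog '[0,-3,0,0,0, 0,-6,0,0,0, 0,-8,0,0,0, 0,-9,0,0,0, 0,-9,0,0,0]';python3 - <<'E'
from h import *
im,c=grab('top','t2.png')
sy=np.array([.1996,.98,0]); post=np.array([.457,-.041,.093])
go(post+(.07-.019)*sy,78.5)
cv2.imwrite('pics/t2c.png',cv2.resize(im[220:370,240:420,::-1],None,fx=4,fy=4,interpolation=2))
for t in(0,.06,.07,.072):print(t,proj(c,post+t*sy+[0,0,.03]))
E
```

```text
time_s: 2.65
eef_pos: [0.4645, -0.0004, 0.0923]
eef_rot: [0.071, -0.703, 0.072, 0.703]
wrist_force: [-0.1, -4.3, 1.2]
opening: -0.001
time_s: 3.15
eef_pos: [0.4661, 0.0079, 0.0922]
eef_rot: [0.072, -0.703, 0.072, 0.704]
wrist_force: [-0.3, 0.4, 0.5]
opening: 0.007
shift [-0.8 -1.3 -0.9] tooly -101.7 yaw [np.float64(179.7944856465134), np.float64(-0.20551435348659197)] t 3.2 q6 1.54
0 (np.float64(359.6732369095088), np.float64(325.26831496524784))
0.06 (np.float64(333.3819712004379), np.float64(319.7899475394273))
0.07 (np.float64(329.0043848585352), np.float64(318.8777804842321))
0.072 (np.float64(328.12901457142704), np.float64(318.6953776999961))
```

View pics/t2c.png

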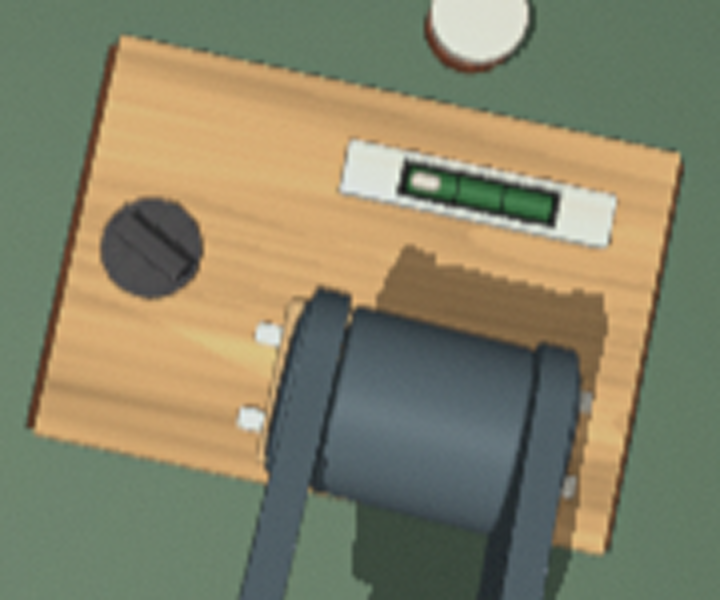

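The board's leading edge is at crop (279,383), about 64 ± 4 mm of travel. The force dropped after the second bump. I'll push a little more to feel the stop.

```bash
python3 -m jog '[-1,-1,0,0,0, -1,-2,0,0,0, -1,-3,0,0,0, -1,-3.5,0,0,0, -1,-3.5,0,0,0]'; python3 -m jog '[0,-1,0,0,0, 0,-2,0,0,0, 0,-2,0,0,0, 0,-2,0,0,0, 0,-2,0,0,0]'; python3 - <<'E'
from h import *
im,c=grab('wrist','w3.png');o,M=st();print(o['eef_pos'],o['wrist_force'])
E
```

```text
time_s: 3.7
eef_pos: [0.4669, 0.0102, 0.0933]
eef_rot: [0.071, -0.703, 0.073, 0.703]
wrist_force: [-1.8, -6.4, -0.4]
opening: 0.004
time_s: 4.2
eef_pos: [0.4673, 0.0106, 0.0934]
eef_rot: [0.07, -0.703, 0.074, 0.703]
wrist_force: [-1.9, -13.1, -1.5]
opening: -0.002
[0.46730929 0.01059646 0.09335943] [ -1.90501122 -13.48070704  -1.24416539]
```

Stop felt firmly (13 N with no motion). Back off, rise, go over the knob.

```bash
python3 -m jog '[0,8,0,0,0, -10,12,0,0,0, -50,12,0,0,0, -90,12,0,-8,30, -110,12,0,-16,60]'; python3 - <<'E'
from h import *
go([.5555,.146,.21],-43)
E
```

```text
time_s: 4.75
eef_pos: [0.4666, 0.0012, 0.2077]
eef_rot: [0.029, 0.708, 0.028, -0.705]
wrist_force: [0.8, -1.0, -0.9]
opening: 0.333
shift [  -1.9 -137.1 -100.3] tooly -85.4 yaw [np.float64(-42.37598410874426), np.float64(137.62401589125574)] t 4.75 q6 1.24
```

```bash
python3 -m jog '[0,-28,-20,-8,60, 0,-55,-40,-16,60, 0,-83,-60,-24,60, 0,-110,-80,-32,60, 0,-137,-100,-40,60]'; python3 - <<'E'
from h import *
go([.5555,.146,.21],-43)
im,c=grab('wrist','w4.png'); print('knob px',proj(c,[.5555,.146,.105]),proj(c,[.5555,.146,.077]))
E
```

```text
time_s: 5.25
eef_pos: [0.555, 0.1471, 0.2044]
eef_rot: [0.268, 0.654, 0.269, -0.654]
wrist_force: [0.3, -0.2, -0.0]
opening: 0.597
shift [-5.6  1.1  0.4] tooly -45.4 yaw [np.float64(-2.356723803896557), np.float64(177.64327619610344)] t 5.25 q6 0.84
knob px (np.float64(318.7155631796822), np.float64(241.0703951385854)) (np.float64(318.524077221988), np.float64(229.86048821724057))
```

View pics/w4.png

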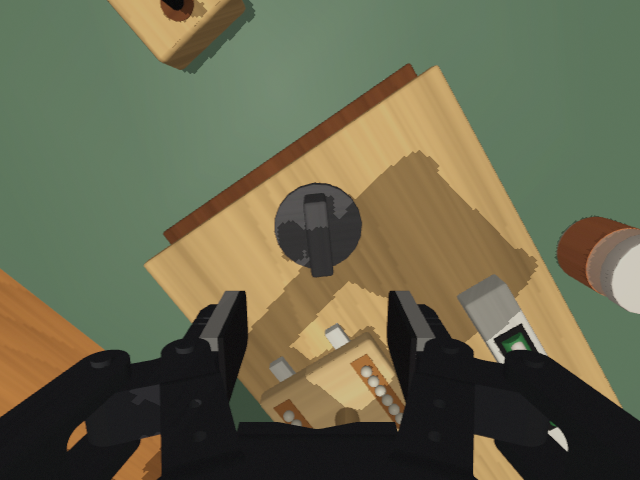

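Wrist view: disc centre about (318,226); bar top runs from (315,196) to (321,275), slightly turned from the jaws' neutral.

```bash
python3 - <<'E'
from h import *
c=optics.get_calibration('wrist'); 
P=[onz(c,*p,.105) for p in((304,195),(326,195),(332,275),(312,277))]; print(np.round(P,4),np.mean(P,0))
d=(P[0]+P[1]-P[2]-P[3])/2; b=np.degrees(np.arctan2(d[1],d[0])); print(b,np.linalg.norm(d),np.linalg.norm(P[0]-P[1]),onz(c,318.5,226,.077))
go(list(np.mean(P,0)[:2])+[.105],b-90)
E
```

```text
[[0.5713 0.1758 0.105 ]
 [0.5805 0.1667 0.105 ]
 [0.5481 0.1285 0.105 ]
 [0.5384 0.1363 0.105 ]] [0.55956004 0.15185461 0.105     ]
49.95328092356921 0.05072390745184933 0.0129385078007657 [0.55955156 0.15177194 0.077     ]
shift [99.5  1.  -2.2] tooly -44.9 yaw [np.float64(-4.810834983894239), np.float64(175.1891650161058)] t 5.3 q6 0.84
```

```bash
python3 - <<'E'
from h import *
o,M=st(); print(o['eef_pos']); go([.5565,.147,.086],-40.3)
E
```

```text
[0.55694084 0.15066313 0.20450622]
shift [118.5   2.3   3.4] tooly -44.9 yaw [np.float64(-4.557554060325032), np.float64(175.44244593967494)] t 5.3 q6 0.84
```

```bash
python3 -m jog '[20,1,1,-4.6,60, 40,1,2,-4.6,60, 55,1,2,-4.6,60, 70,1,2,-4.6,60, 70,1,2,-4.6,60]'; python3 - <<'E'
from h import *
im,c=grab('wrist','w5.png');o,M=st(); print(o['eef_pos']); go([.5565,.147,.086],-40.3)
g=cv2.cvtColor(im,6); m=(g<85).astype(np.uint8)*255; cv2.imwrite('pics/w5.png',im[:,:,::-1])
print(proj(c,[.5565,.147,.108]),proj(c,[.5565,.147,.078]), proj(c,o['eef_pos']))
E
```

```text
time_s: 5.8
eef_pos: [0.5521, 0.1432, 0.1313]
eef_rot: [-0.292, -0.643, -0.293, 0.645]
wrist_force: [-0.3, -0.5, -0.3]
opening: 0.594
[0.55295505 0.14328944 0.13256814]
shift [46.6  0.3 -5.2] tooly -41.1 yaw [np.float64(-0.8203157048568244), np.float64(179.17968429514315)] t 5.85 q6 0.76
(np.float64(318.90412173925876), np.float64(275.06874526358223)) (np.float64(318.7787309297181), np.float64(253.77452552786852)) (np.float64(318.4085897939019), np.float64(311.31619903135265))
```

View pics/w5.png

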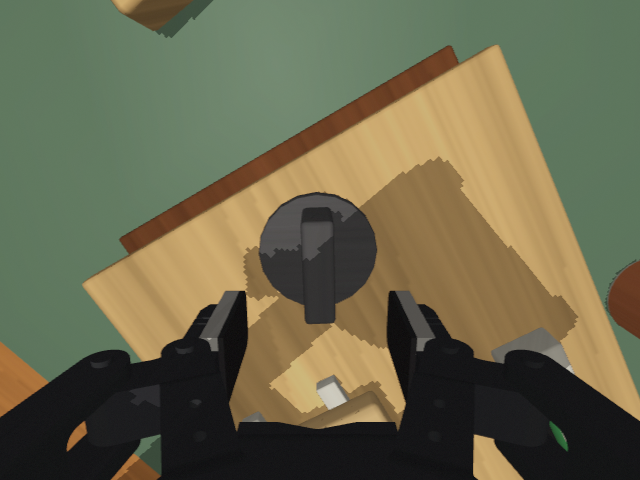

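Bar aligned and central between the fingers: top face x 302–334, y 222–323, disc centre (318,249), within 2 mm of prediction. Descending and gripping.

```bash
python3 -m jog '[12,0,-3,0,60, 24,0,-6.5,0,60, 36,0,-6.5,0,60, 45,0,-6.5,0,60, 45,0,-6.5,0,40]'; python3 -m jog '[0,0,0,0,0, 0,0,0,0,0, 0,0,0,0,0, 0,0,0,0,0, 0,0,0,0,0]'
```

```text
time_s: 6.35
eef_pos: [0.5565, 0.1482, 0.0863]
eef_rot: [-0.292, -0.642, -0.293, 0.645]
wrist_force: [0.1, -0.9, -0.1]
opening: 0.442
time_s: 6.85
eef_pos: [0.5581, 0.1485, 0.0888]
eef_rot: [0.293, 0.644, 0.293, -0.643]
wrist_force: [-0.4, 1.4, -0.0]
opening: 0.15
```

Gripped (opening ≈ 13–14 mm). Pressing down.

```bash
python3 -m jog '[2,0,0,0,0, 4,0,0,0,0, 6,0,0,0,0, 8,0,0,0,0, 8,0,0,0,0]'; python3 -m jog '[1,0,0,0,0, 2,0,0,0,0, 3,0,0,0,0, 4,0,0,0,0, 4,0,0,0,0]'
```

```text
time_s: 7.35
eef_pos: [0.5589, 0.1492, 0.0816]
eef_rot: [0.293, 0.645, 0.293, -0.643]
wrist_force: [-0.9, 6.8, 8.8]
opening: 0.148
time_s: 7.85
eef_pos: [0.5597, 0.1497, 0.0785]
eef_rot: [0.293, 0.645, 0.293, -0.642]
wrist_force: [-1.0, 8.1, 10.2]
opening: 0.145
```

```bash
python3 -m jog '[1,-0.5,-0.5,0,0, 2,-1,-1,0,0, 3,-1,-1,0,0, 3,-1,-1,0,0, 3,-1,-1,0,0]'; python3 - <<'E'
from h import *
im,c=grab('side','s6.png'); grab('top','t6.png')
cv2.imwrite('pics/s6c.png',cv2.resize(im[190:270,320:400,::-1],None,fx=6,fy=6,interpolation=2))
o,M=st();print(o['eef_pos'],o['wrist_force'],o['torque'])
E
```

```text
time_s: 8.35
eef_pos: [0.5609, 0.1497, 0.0777]
eef_rot: [0.294, 0.646, 0.292, -0.642]
wrist_force: [-4.9, 0.8, 23.8]
opening: 0.147
[0.56094301 0.14970998 0.07777007] [-4.7307785   1.89083109 23.48779346] [-0.31155764  1.11634981  0.06837233]
```

View pics/s6c.png

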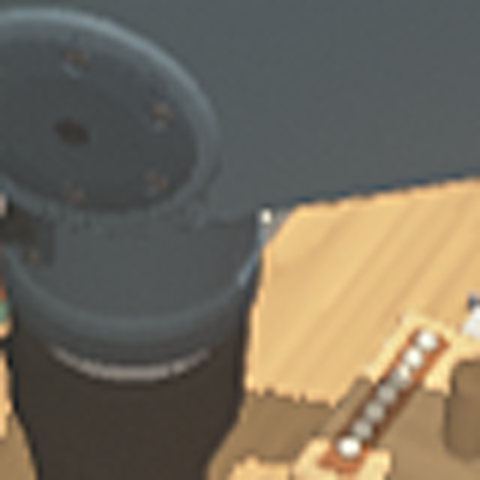

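Side view is blocked by the wrist. The force shows the shelf is on its stop, so I'll use the top view numerically.

```bash
cat >> h.py <<'E'
def bub(im):
    x0,y0=325,245; r=im[y0:290,x0:400].astype(int)
    R_,G,B=r[...,0],r[...,1],r[...,2]
    gm=(G>R_+15)&(G>B+8)&(G<150)
    # vial axis in image: project shelf +y
    return gm,r
E
python3 - <<'E'
from h import *
a=cv2.imread('pics/top0.png')[:,:,::-1]; b=cv2.imread('pics/t6.png')[:,:,::-1]
out=[]
for im in(a,b):
    out.append(cv2.resize(np.ascontiguousarray(im[245:290,325:400,::-1]),None,fx=8,fy=6.4,interpolation=0))
cv2.imwrite('pics/v.png',np.vstack(out))
E
```

```text
(no output)
```

View pics/v.png

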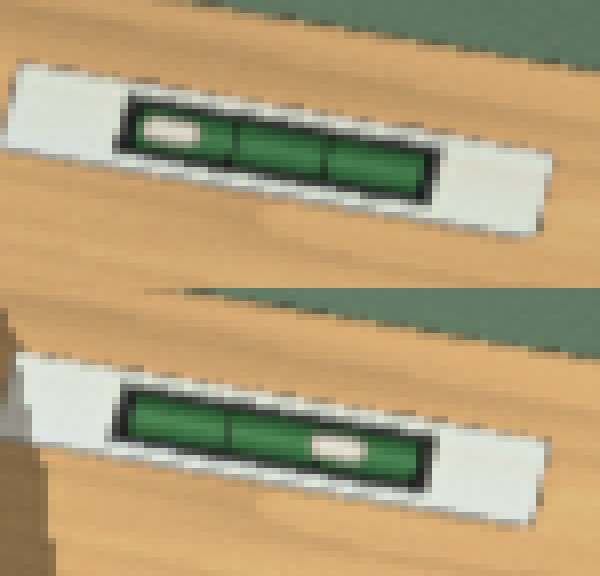

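Top view works: the vial centre is at about (275,437) in the lower panel and the bubble at (337,448), so ~17.5 mm to the hinge side. That needs ≈1.1 rad (63°) clockwise. Turning part way while easing the press a little, as the foot raises the shelf.

```bash
cat >> h.py <<'E'
def bubble():
    im,c=grab('top','tb.png'); r=im[245:290,325:400]
    m=((r.max(2)<115)&(r[...,1]+5>r[...,0])).astype(np.uint8); m=cv2.morphologyEx(m,3,np.ones((5,5)))
    cs,_=cv2.findContours(m,0,1); k=max([k for k in cs if abs(cv2.minAreaRect(k)[0][0]-34)<8],key=cv2.contourArea)
    (cx,cy),(w,h),a=cv2.minAreaRect(k); f=np.zeros(m.shape,np.uint8); cv2.fillPoly(f,[cv2.convexHull(k)],1); f=cv2.erode(f,np.ones((3,3)))
    w_=np.clip(r[...,0].astype(float)-70,0,None)*f; yy,xx=np.mgrid[:m.shape[0],:m.shape[1]]
    bx,by=(w_*xx).sum()/w_.sum(),(w_*yy).sum()/w_.sum()
    z=.083; P=onz(c,bx+325,by+245,z); V=onz(c,cx+325,cy+245,z)
    o,M=st(); print('rect',w*2.24,h*2.24,'off mm',((P-V)@np.array([.2,.98,0])*1000).round(1),'F',o['wrist_force'].round(1),'tq',o['torque'].round(2),'p',o['eef_pos'].round(4),'t',o['time_s'],'q',o['q'].round(2), 'open',o['opening'].round(3))
E
python3 -m jog '[-1,0,0,6,0, -1.2,0,0,12,0, -1.5,0,0,18,0, -1.8,0,0,24,0, -2,0,0,30,0]'; python3 -c 'from h import *;bubble()'
```

```text
time_s: 8.95
eef_pos: [0.5607, 0.1485, 0.0792]
eef_rot: [0.116, 0.7, 0.114, -0.696]
wrist_force: [-3.2, -4.5, 21.4]
opening: 0.147Traceback (most recent call last):
  File "<string>", line 1, in <module>
    from h import *;bubble()
                    ~~~~~~^^
  File "h.py", line 34, in bubble
    o,M=st(); print('rect',w*2.24,h*2.24,'off mm',((P-V)@np.array([.2,.98,0])*1000).round(1),'F',o['wrist_force'].round(1),'tq',o['torque'].round(2),'p',o['eef_pos'].round(4),'t',o['time_s'],'q',o['q'].round(2), 'open',o['opening'].round(3))
                                                                                                                                                                                                                           ^^^^^^^^^^^^^^^^^^
AttributeError: 'float' object has no attribute 'round'
```

```bash
sed -i "s/o\['opening'\].round(3)/o['opening']/" h.py
python3 -m jog '[-0.2,0,0,4,0, -0.4,0,0,8,0, -0.6,0,0,12,0, -0.8,0,0,16,0, -1,0,0,20,0]'; python3 -m jog '[0,0,0,0,0, 0,0,0,0,0, 0,0,0,0,0, 0,0,0,0,0, 0,0,0,0,0]' >/dev/null; python3 -m jog '[0,0,0,0,0, 0,0,0,0,0, 0,0,0,0,0, 0,0,0,0,0, 0,0,0,0,0]' >/dev/null; python3 -c 'from h import *;bubble()'
```

```text
time_s: 9.5
eef_pos: [0.5606, 0.1474, 0.0801]
eef_rot: [-0.006, 0.709, -0.009, -0.705]
wrist_force: [-2.9, -8.6, 21.2]
opening: 0.145
rect 90.16219604492188 19.363690185546876 off mm -5.0 F [-4.2 -8.5 22.1] tq [-1.56  1.11  0.03] p [0.5606 0.1474 0.0801] t 10.55 q [ 0.05  0.37  1.71 -0.    1.06  1.65] open 0.1488220586189465
```

```bash

python3 -m jog '[-0.3,0.5,0,4,0, -0.6,1,0,8,0, -0.9,1.3,0,12,0, -1.2,1.5,0,15,0, -1.2,1.5,0,15,0]'; python3 -m jog '[0,0,0,0,0, 0,0,0,0,0, 0,0,0,0,0, 0,0,0,0,0, 0,0,0,0,0]' >/dev/null; python3 -m jog '[0,0,0,0,0, 0,0,0,0,0, 0,0,0,0,0, 0,0,0,0,0, 0,0,0,0,0]' >/dev/null; python3 -c 'from h import *;bubble()
im=cv2.imread("pics/tb.png");cv2.imwrite("pics/v2.png",cv2.resize(im[245:290,325:400],None,fx=8,fy=8,interpolation=0))'
```

```text
time_s: 11.05
eef_pos: [0.5603, 0.1463, 0.0809]
eef_rot: [-0.099, 0.702, -0.1, -0.698]
wrist_force: [-4.3, -6.1, 20.0]
opening: 0.146
rect 90.21610595703126 19.15073364257813 off mm -0.8 F [-3.3 -6.  19.2] tq [-1.12  0.95  0.02] p [0.5602 0.1464 0.0809] t 12.1 q [ 0.05  0.36  1.71 -0.    1.06  1.91] open 0.14494443796506384
```

View pics/v2.png

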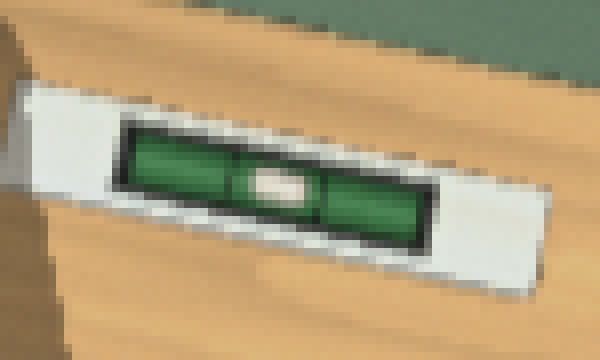

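Bubble centre x 277, lines at 232 and 319 (middle 275.5), so it is about 0.5–0.8 mm off. It has settled and the press is 19 N. Handing in.

```bash
python3 -c 'from h import *;bubble()
from bench import hand_in; print(hand_in())'
```

```text
rect 90.21610595703126 19.15073364257813 off mm -0.8 F [-4.  -6.1 18.8] tq [-1.11  1.05  0.05] p [0.5602 0.1464 0.0809] t 12.15 q [ 0.05  0.36  1.71 -0.    1.06  1.91] open 0.14494067664961505
the job is handed in; nothing more can be done
None
```

The job is handed in at about 12 s of robot time, with the knob still held and pressed and the bubble centred. `hand_in` gives no verdict, so success is not confirmed.

- **Carrier:** I pushed it with closed fingers on the post, over both bumps and on to the end stop. The stop gave 13 N with no further motion. A rough edge measurement in the top image, taken before that last push, gave about 64 ± 4 mm; I did not measure the travel afterwards.
- **Knob and shelf:** I gripped the bar knob, pressed the shelf down and turned the knob about 65° clockwise.
- **Last checks:** The bubble was 0.8 mm to the hinge side of centre by the mask and about 0.5 mm by eye, and it held steady. The downward press was about 19 N, well above the 7–8 N needed to reach the stop. The fingers were closed on the bar at about 12–13 mm.
- **Less certain:** About 7 N of sideways force remained at the grip from slight misalignment. I inferred that the shelf was on its stop from the force and the steady bubble, because the wrist blocked the side view. I did not re-measure the jar, bead box and tool block, but I felt no unexpected contact.

I viewed 10 pictures.

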